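# Tip the spin-test hood shut and press it home on its catch

## Task

Close the spin-test chamber for a run: push its open hood over past upright and let go, so that it swings down under its own weight, then press down on the handle until the hood goes home under the roller catch, and keep it pressed on its hard seat with a steady 15 N or so for a full second before letting go. Be gentle: never load the hood with more than about 20 N, do not throw or slam it, and leave the loose things on the bench where they are.

Things in the scene. Friction and masses are not known exactly. Their poses are not given: they have to be found in the camera images.
- chamber: Fixed cream bench-top test chamber, blue rim: open-topped box 260 (own x) x 220 (own y) x 90 mm high, a steel rotor fixed inside; a dummy button panel stands out 28 mm from the -x wall, 65 mm high. Origin: centre of its underside, z up. The hood is hinged along the +y rim, parallel to x. Roller catch on the -y wall, 55 mm out, up to 126 mm high.
- hood (a joint): Hood angle, rad, grows as it opens: about 0 level and shut, 1.57 upright, 2.0 leaning back over the +y side on its stop; starts at 1.8 to 2.0 and sinks back to 2.0. The hinge is damped and has friction (0.12 N m): near upright it may stand still; pushed to 1.1 or less it surely falls by itself in about 3 s, and stops at 0.06 to 0.1 on top of the catch's spring roller.
- hood_edge (a point): Middle of the hood's free edge, 229 mm from the hinge axis. The hood is a blue stiff flat tray with a clear window, 272 mm wide, 25 mm thick, 0.45 to 0.65 kg; its skirt overlaps the chamber. A steel striker bar at its edge must pass below the roller: this takes 6 to 14 N pressed on the handle. More than 25 N harms the hood.
- catch_mount (a point): Point on the chamber's -y wall behind the catch, 80 mm above the bench. Below the roller the striker first meets a soft sprung pad (up to 7 N at the handle), then, 2 to 9 mm lower, two rigid seat posts. Their heights differ each time and are not measured: find the seat by feel (force rising steeply), at -0.045 to 0.015 rad. Let go, the hood rests between seat and roller.
- roller (a joint): How far the brass spring roller of the catch is pushed back, in m: 0 = fully out, up to about 0.003 as the hood's striker bar goes by; back at 0 once the striker is below it (or still above it).
- hood_handle (a point): Middle of the outer side of the black bar handle: a 12 mm round bar 110 mm long, parallel to the hinge, 22 mm gap to the hood's face. The point lies 180 mm from the hinge axis along the hood and 48 mm off it on the outside (upper side when shut, the chamber's +y side when open). Axes: x along the bar, z out from the hood.
- hood_hinge (a point): Middle of the hinge axis, above the chamber's +y rim, 104 mm above the bench. x runs along the hinge.
- wheel: Loose aluminium compressor wheel, 68 mm across, 34 mm high, on the bench; leave it alone. Origin at the centre of its underside.
- oil: Loose amber oil bottle, 56 mm across, 120 mm high, on the bench; leave it alone. Origin at the centre of its underside.
- spanner: Loose steel spanner, 170 mm long along its own x, lying on the bench; leave it alone. Origin at its underside.

How it is judged:
By the outcome, as a careful person would: the job done as asked, in the order asked, and still so for the second after the job is handed in, with the robot touching nothing.
It also fails if it takes over 67 s, if anything falls off the work surface, if the arm or the gripper's body presses on something with over 40 N, if the wrist force passes 120 N, or if a joint passes its speed limit or range.

## Robot

A 6-joint arm with a two-finger parallel gripper is mounted at the origin on the work surface. World frame = base frame: x ahead of the robot, y to its left, z up, the work surface at z = 0. Lengths are in mm, angles in rad, forces in N, time in s.
With the tool pointing down it reaches from about 275 to 825 mm from the base axis. Payload 4.9 kg.
Tool frame: the origin (TCP) lies at the very end of the fingers, on their centre line; the grasp point (between the pads) lies 19 mm behind it; z points along the fingers, y is the direction in which the jaws open and shut (so a half turn about z gives the same grasp; the last joint's range is limited). The gripper opens to 85 mm and grips with 20 to 120 N. Pads are 22 mm wide; open, the fingers measure 114 mm over their backs; the gripper's body (76 mm by 85 mm) begins 54 mm behind the grasp point. The pads swing forward as they close: fully open they stand 13 mm farther back than shut.
Start: joints at [-1.303, 0.326, -0.193, 1.052, 0, 1.437], TCP at [215.105, -506.21, 200.181] pointing down, gripper open.
Joint ranges: [-2.65, 2.65], [-0.97, 1.79], [-1.3, 1.35], [-1.93, 2.1], [-1.47, 1.37], [-3.14, 3.14]. Speed limits (rad/s): [2.57, 2.57, 3.14, 3.14, 3.14, 3.14].

## Interface

Orientations are given as [roll, pitch, yaw] about the fixed x, y, z axes, in that order (R = Rz(yaw) Ry(pitch) Rx(roll)).
In Python, from bench import bot, solve_ik, imaging gives the robot as it stands. Calls block until the motion is done:
- bot.move_ptp(position, orientation): joint-space move of the TCP to a pose.
- bot.movel(position, rot=None, max_speed=150, threshold=None): straight line of the TCP; rot=None keeps the orientation; max_speed is the mean speed in mm/s. With threshold (N) it stops when the force on the tool has changed by that much, and returns True; else False.
- bot.move_j(angles): joint-space move.
- bot.grip(opening, effort=None): opening from 0.0 (shut) to 1.0 (fully open); effort is the grip in N (None keeps the last); returns when the fingers have stopped.
- bot.dwell(seconds).
- solve_ik(position, orientation): joint angles nearest the present ones, or None.
- bot.get_state(): the state.
- imaging.capture(name): name is "scene" or "top"; returns the picture (420x560x3 uint8, blue, green, red); there is no depth.
- imaging.camera_model(name): a dict with "K" (3x3 intrinsics, pixels), "position" and "rotation" of the camera in the world. Camera axes: x right, y up, looking along -z (the intrinsics and any distortion apply to the point x, -y, -z); pixel columns grow to the right and rows downward; lengths in mm; the calibration is good to about 2 mm. A picture is of the moment at which its call begins. camera_model takes no time and is no camera call.
A pose or a line that the arm cannot do raises bot.IKError and nothing moves.
- bot.sign_off(): hands the job in, once; it reports no verdict.
The state is a dict: "t": time; "qpos": joint angles; "joint_velocities": joint speeds; "effort": joint torques, N m; "tcp_pos": TCP position; "orientation": TCP orientation; "contact_force": force on the tool from outside, world axes, zero at the start; "wrist_torque": the same for the moment, N m; "opening": opening from 0.0 (shut) to 1.0 (fully open).
Only numpy, scipy, OpenCV 4.12 (cv2) and the standard library are available. Lean on these libraries where they do the work, as an engineer would, in place of code of your own. Each camera call takes 0.05 s, during which the arm holds its last target.

## Working session

There is one attempt and no reset: what is moved stays moved. The work goes in short steps, each a Python script; the robot and the scene stay as the last script left them, time stands still between calls to the robot, and variables do not carry over. Pictures are saved under pics/ and viewed, and the job is handed in when it is done.

```bash
ls; mkdir -p pics; python3 - <<'E'
from bench import bot, solve_ik, imaging
import cv2
for n in("scene","top"):
    cv2.imwrite(f"pics/{n}0.png",imaging.capture(n))
    m=imaging.camera_model(n);print(m)
s=bot.get_state();print(s)
E
```

```text
pics
{'K': array([[447.36691788,   0.        , 283.20539525],
       [  0.        , 447.36691788, 204.73895759],
       [  0.        ,   0.        ,   1.        ]]), 'position': array([1264.06125916,  106.53075818, 1110.01195943]), 'rotation': array([0.63030144, 0.00222007, 1.66361669])}
{'K': array([[404.85078893,   0.        , 280.31993538],
       [  0.        , 404.85078893, 209.71206002],
       [  0.        ,   0.        ,   1.        ]]), 'position': array([ 382.21300339,   26.61653848, 1159.75620515]), 'rotation': array([ 0.13907978, -0.00488486, -1.5744346 ])}
{'t': 0.1, 'qpos': array([-1.30318372e+00,  3.26873648e-01, -1.93494413e-01,  1.05200027e+00,
        2.36867496e-06,  1.43658056e+00]), 'joint_velocities': array([-5.99920046e-06, -2.89313958e-03,  1.92466902e-03,  8.02824410e-04,
        1.83925445e-03, -3.19198525e-05]), 'effort': array([ 1.19016335e-03, -4.44238615e+01,  2.63038176e+01,  7.84565345e-03,
       -6.05262289e-05,  2.88427714e-06]), 'tcp_pos': array([ 214.95571107, -505.62973361,  199.47406541]), 'orientation': array([-3.14003510e+00, -2.12702540e-04,  4.01828205e-01]), 'contact_force': array([-0.49301668,  0.0469321 ,  0.24961339]), 'wrist_torque': array([-0.01930881, -0.02491491, -0.00057286]), 'opening': 1.0001658671542724}
```

View pics/scene0.png

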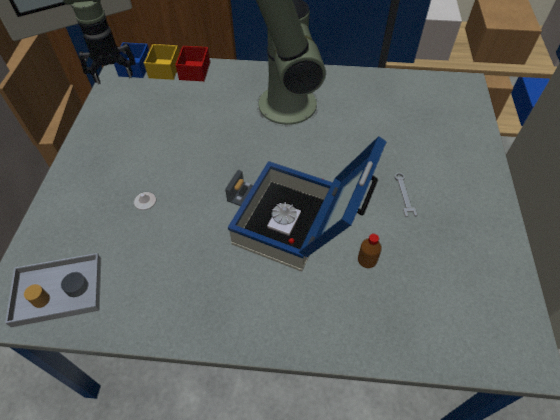

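View pics/top0.png

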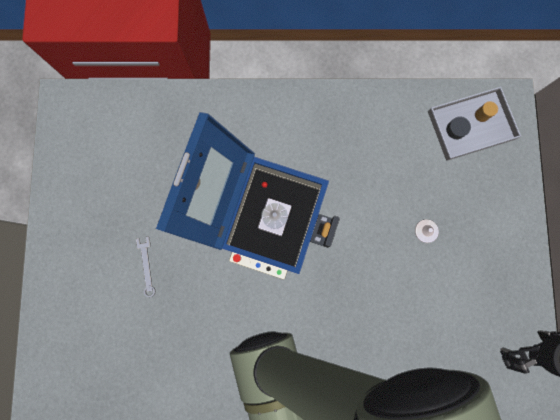

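Scene: the chamber is in mid-bench with the hood leaning to world +y. The catch is at top px (327,230), the spanner at (147,265) and the wheel at (427,231). The oil bottle is at scene px (369,252), behind the hood in the top view. Next I turn these pixels into positions.

```bash
cat > h.py <<'E'
import numpy as np, cv2
from scipy.spatial.transform import Rotation as Ro
from bench import bot, solve_ik, imaging
def ray(n,px):
    m=imaging.camera_model(n);K=m["K"];R=Ro.from_euler('xyz',m["rotation"]).as_matrix()
    d=np.array([(px[0]-K[0,2])/K[0,0],-(px[1]-K[1,2])/K[1,1],-1.]);return m["position"],R@d
def onz(n,px,z):
    p,d=ray(n,px);return p+d*(z-p[2])/d[2]
def proj(n,P):
    m=imaging.camera_model(n);K=m["K"];R=Ro.from_euler('xyz',m["rotation"]).as_matrix()
    c=R.T@(np.asarray(P)-m["position"]);return np.array([K[0,0]*c[0]/-c[2]+K[0,2],-K[1,1]*c[1]/-c[2]+K[1,2]])
def tri(pa,pb):
    a,u=ray("scene",pa);b,v=ray("top",pb)
    s,t=np.linalg.lstsq(np.c_[u,-v],b-a,rcond=None)[0];P,Q=a+s*u,b+t*v
    return (P+Q)/2,np.linalg.norm(P-Q)
E
python3 - <<'E'
from h import *
np.set_printoptions(precision=1,suppress=True)
for n in("scene","top"):
    im=cv2.imread(f"pics/{n}0.png")
    x0,y0,x1,y1={"scene":(200,120,440,290),"top":(130,95,360,310)}[n]
    c=im[y0:y1,x0:x1];cv2.imwrite(f"pics/{n}0c.png",cv2.resize(c,None,fx=3 if n=="scene" else 2.7,fy=3 if n=="scene" else 2.7,interpolation=cv2.INTER_CUBIC))
for p in [(327,181),(299,272),(222,247),(253,158)]: print("rim top",onz("top",p,90))
for p in [(270,165),(231,224),(304,250)]: print("rim scene",onz("scene",p,90))
print("bottle",onz("scene",(368,265),0),"wheel",onz("top",(427,231),0))
print("spanner",onz("top",(142,240),0),onz("top",(150,293),0))
E
```

```text
rim top [ 609.7 -105.3   90. ]
rim top [367.5 -27.4  90. ]
rim top [433.3 174.7  90. ]
rim top [674.   94.5  90. ]
rim scene [379.1 -18.2  90. ]
rim scene [ 601.3 -101.    90. ]
rim scene [664.9 103.4  90. ]
bottle [644.  284.4   0. ] wheel [ 481.5 -401.4    0. ]
spanner [458.3 416.    0. ] [309.5 387.1   0. ]
```

View pics/scene0c.png

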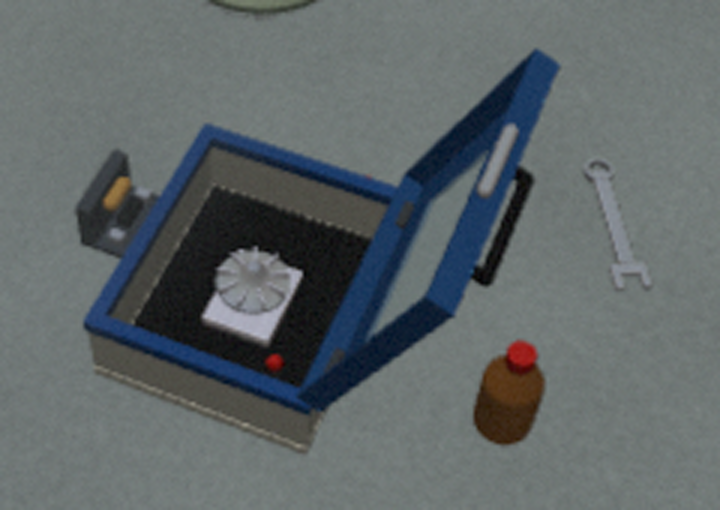

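View pics/top0c.png

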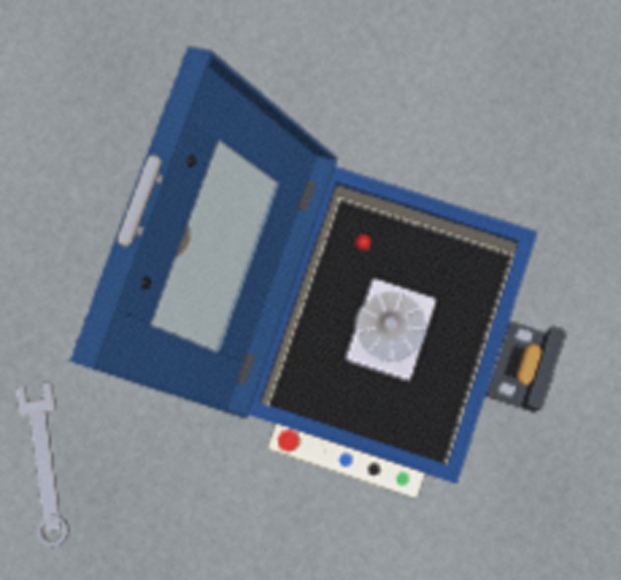

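```bash
python3 - <<'E'
from h import *
np.set_printoptions(precision=1,suppress=True)
T=lambda p:(130+(p[0]+.5)/2.7-.5,95+(p[1]+.5)/2.7-.5)
S=lambda p:(200+(p[0]+.5)/3-.5,120+(p[1]+.5)/3-.5)
for name,a,b in [("c(-y,+x)",(86,325),(536,233)),("c(-y,-x)",(208,124),(458,481)),
  ("hood edge +x",(448,318),(189,48)),("hood edge -x",(541,50),(72,360)),
  ("striker +x",(484,195),(155,155)),("striker -x",(515,124),(124,246)),("catch top -x",(120,150),(540,409)),("catch top +x",(79,205),(565,328)),]:
    P,g=tri(S(a),T(b));print(name,P,round(g,1))
print(onz("top",T((536,233)),90),onz("top",T((458,481)),90),onz("scene",S((86,325)),90),onz("scene",S((208,124)),90))
# (+y) corners of base, seen
E
```

```text
c(-y,+x) [ 611.  -108.4   83.9] 2.0
c(-y,-x) [365.1 -25.4  91.9] 5.4
hood edge +x [719.9 198.2 302.2] 2.6
hood edge -x [462.1 273.7 322.6] 10.3
striker +x [623.  219.9 325.4] 1.0
striker -x [550.2 243.2 325.5] 3.6
catch top -x [ 432.7 -102.4  122.1] 5.0
catch top +x [ 509.1 -127.7  129.7] 3.0
[ 609.8 -108.6   90. ] [365.3 -28.2  90. ] [ 614.9 -106.1   90. ] [363.4 -22.9  90. ]
```

```bash
cat >> h.py <<'E'
C=np.array([522.6,37.8,0]);yaw=-.318
ox=np.array([np.cos(yaw),np.sin(yaw),0]);oy=np.array([-np.sin(yaw),np.cos(yaw),0]);oz=np.array([0,0,1.])
HY=110.
def W(x,y,z): return C+x*ox+y*oy+z*oz
def hood(th,r,n,x=0): return W(x,HY-r*np.cos(th)+n*np.sin(th),104+r*np.sin(th)+n*np.cos(th))
def rot(a,flip=1):  # a: tilt, tool z = -sin a oy - cos a z
    z=-np.sin(a)*oy-np.cos(a)*oz; y=flip*ox; x=np.cross(y,z)
    return Ro.from_matrix(np.c_[x,y,z]).as_euler('xyz')
E
python3 - <<'E'
from h import *
np.set_printoptions(precision=2,suppress=True)
print("meas handle scene ~ (368.8,195.2)")
for th in (1.85,1.9,1.95,2.0):
    print(th,"handle",proj("scene",hood(th,180,42)),"edgecorner outer",proj("scene",hood(th,229,14,136)),proj("top",hood(th,229,14,136)),proj("top",hood(th,229,14,-136)),hood(th,180,48))
print("obs top corners (199.7,112.6)(156.5,228.2)")
print(proj("top",W(0,-165,120)))
for f in (1,-1):
  for a in (.4,.6,.8):
    for p in (hood(2,180,60),hood(2,180,60)+[0,0,150],hood(1.05,180,48)):
      print(f,a,solve_ik(p,rot(a,f)))
  print(solve_ik(hood(0,180,48),rot(0,f)))
E
```

```text
meas handle scene ~ (368.8,195.2)
1.85 handle [360.49 188.28] edgecorner outer [338.6  216.24] [210.46 113.62] [166.9  232.94] [586.93 233.23 263.8 ]
1.9 handle [363.39 190.52] edgecorner outer [343.13 218.96] [206.12 112.86] [162.6  231.52] [589.39 240.7  258.82]
1.95 handle [366.16 192.83] edgecorner outer [347.54 221.78] [201.97 112.22] [158.52 230.16] [591.77 247.93 253.44]
2.0 handle [368.79 195.18] edgecorner outer [351.79 224.69] [198.01 111.72] [154.68 228.87] [594.06 254.89 247.7 ]
obs top corners (199.7,112.6)(156.5,228.2)
[334.73 231.37]
1 0.4 [ 0.45  0.81  0.66  1.7  -0.28  2.38]
1 0.4 None
1 0.4 [ 0.24  0.49  0.2   1.5  -0.34  2.17]
1 0.6 [ 0.5   1.04  1.02  2.01 -0.4   2.49]
1 0.6 None
1 0.6 [ 0.32  0.63  0.33  1.66 -0.47  2.3 ]
1 0.8 None
1 0.8 None
1 0.8 [ 0.38  0.77  0.46  1.84 -0.58  2.45]
[-0.2   0.28 -0.39  0.9   0.    1.68]
-1 0.4 [ 0.45  0.81  0.66  1.7  -0.28 -0.76]
-1 0.4 None
-1 0.4 [ 0.24  0.49  0.2   1.5  -0.34 -0.97]
-1 0.6 [ 0.5   1.04  1.02  2.01 -0.4  -0.66]
-1 0.6 None
-1 0.6 [ 0.32  0.63  0.33  1.66 -0.47 -0.84]
-1 0.8 None
-1 0.8 None
-1 0.8 [ 0.38  0.77  0.46  1.84 -0.58 -0.69]
[-0.2   0.28 -0.39  0.9   0.   -1.46]
```

Hood ≈ 2.0 rad: the predicted handle and corner pixels match both views to within 2 px. Next I go behind the hood, tool tilted about 0.45 rad, and push on the handle bar.

```bash
cat >> h.py <<'E'
def pushpose(th,a,gap=0,s=15,hw=11):
    B=hood(th,180,42); nrm=-np.cos(a)*oy+np.sin(a)*oz; d=-np.sin(a)*oy-np.cos(a)*oz
    return B-nrm*(6+hw+gap)+d*s
E
python3 - <<'E'
from h import *
np.set_printoptions(precision=2,suppress=True)
for a in (.35,.45):
  for p in (W(-150,330,300),pushpose(2,a,45)+[0,0,20],pushpose(2,a,45),pushpose(2,a),pushpose(1.5,a),pushpose(1.0,a)):
    print(a,p,solve_ik(p,rot(a)))
print(solve_ik([350,0,420],rot(0)),solve_ik([280,280,420],rot(0)))
print(solve_ik(W(-150,330,300),rot(0)))
E
```

```text
0.35 [483.3  398.15 300.  ] [ 0.67  0.76  0.72  1.83 -0.19  2.59]
0.35 [608.96 300.15 234.85] [ 0.47  0.85  0.73  1.7  -0.24  2.39]
0.35 [608.96 300.15 214.85] [ 0.47  0.85  0.68  1.65 -0.24  2.39]
0.35 [595.74 259.99 230.28] [ 0.43  0.76  0.54  1.6  -0.25  2.35]
0.35 [569.5  180.27 266.6 ] [ 0.34  0.6   0.35  1.54 -0.28  2.26]
0.35 [541.02  93.76 258.24] [ 0.22  0.47  0.11  1.4  -0.3   2.13]
0.45 [483.3  398.15 300.  ] [ 0.69  0.89  0.92  1.99 -0.23  2.63]
0.45 [607.77 296.54 229.72] [ 0.49  0.95  0.88  1.84 -0.3   2.43]
0.45 [607.77 296.54 209.72] [ 0.49  0.94  0.82  1.78 -0.3   2.43]
0.45 [595.1  258.05 229.29] [ 0.46  0.84  0.66  1.72 -0.32  2.4 ]
0.45 [568.86 178.33 265.62] [ 0.37  0.67  0.43  1.63 -0.34  2.31]
0.45 [540.38  91.82 257.26] [ 0.26  0.53  0.17  1.47 -0.37  2.19]
[-0.21 -0.11 -0.14  1.54  0.    1.68] [ 0.6  -0.02 -0.06  1.54  0.    2.49]
[0.57 0.44 0.23 1.36 0.   2.46]
```

```bash
python3 - <<'E'
from h import *
a=.4
bot.grip(0.0,20)
bot.move_ptp([350,0,420],rot(0))
bot.move_ptp([280,280,420],rot(0))
bot.move_ptp(W(-150,330,300),rot(0))
bot.move_ptp(pushpose(2,a,45),rot(a))
s=bot.get_state();print(s["t"],s["tcp_pos"],pushpose(2,a,45),s["contact_force"])
for n in("scene","top"): cv2.imwrite(f"pics/{n}1.png",imaging.capture(n))
E
```

```text
5.8 [608.26775507 299.11938834 213.98414073] [608.38389165 298.40567464 212.23551756] [-0.4737608  -0.34025354  0.13221873]
```

View pics/scene1.png

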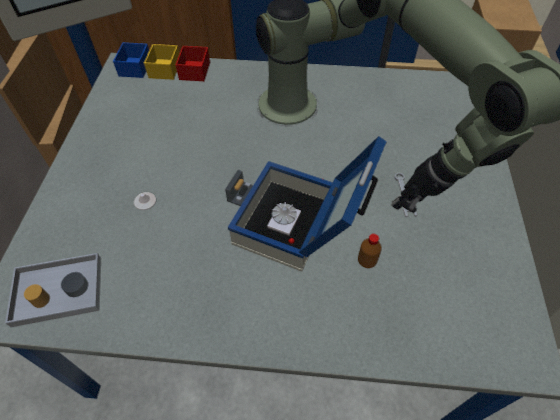

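The shut fingers' tip is at (400,205), behind the bar at (368,195). The arm is clear of both the hood and the bottle, so I push.

```bash
python3 - <<'E'
from h import *
a=.4
print(bot.movel(pushpose(2,a,-6),max_speed=40,threshold=1.5)); s=bot.get_state();p=s["tcp_pos"]
print(s["t"],p,pushpose(2,a),s["contact_force"])
for th in np.arange(1.9,1.0,-.1):
    r=bot.movel(pushpose(th,a),max_speed=60,threshold=9)
    s=bot.get_state();print(round(th,2),r,s["t"],(s["contact_force"]).round(1))
    if r: break
cv2.imwrite("pics/scene2.png",imaging.capture("scene"))
E
```

```text
False
7.325 [593.64977446 253.99410761 231.81665031] [595.4245305  259.0360099  229.75934296] [ 0.59594847  0.70742024 -0.68342671]
1.9 False 7.6833 [ 0.5  0.5 -0.1]
1.8 False 8.1417 [1.3 1.8 0.5]
1.7 False 8.6 [-0.2  0.8 -0.6]
1.6 False 9.0583 [-0.2  1.4  0.5]
1.5 False 9.5167 [ 0.3  0.  -0.1]
1.4 False 9.975 [ 0.7 -0.2  0.5]
1.3 False 10.4333 [0.2 0.5 0.1]
1.2 False 10.8917 [ 0.  -0.2 -0.9]
1.1 False 11.35 [0.1 0.6 0. ]
```

View pics/scene2.png

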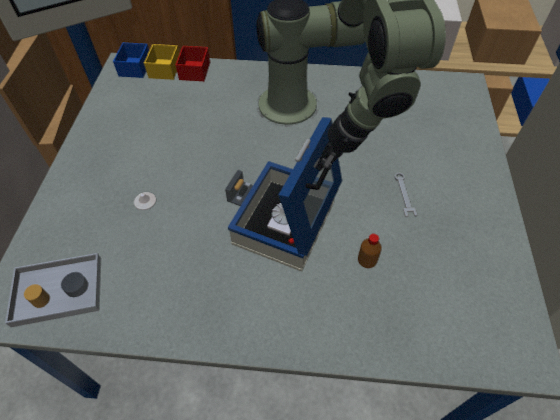

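The hood is past upright, with the handle at (320,180) near the fingers. I follow it a bit further and watch whether it falls.

```bash
python3 - <<'E'
from h import *
a=.4
for th in (1.0,.92):
    r=bot.movel(pushpose(th,a),max_speed=60,threshold=9)
s=bot.get_state();print(s["t"],s["contact_force"].round(1))
cv2.imwrite("pics/scene3.png",np.vstack([imaging.capture("scene")[90:290,160:460],imaging.capture("top")[90:300,120:420]]))
for th in (1.3,1.2,1.1,1.,.9,.7): print(th,proj("scene",hood(th,229,14,136))-[160,90],proj("scene",hood(th,229,14,-136))-[160,90])
E
```

```text
12.2583 [-1.2 -1.7 -0.8]
1.3 [125.37603954 105.59010892] [168.13908574  26.893965  ]
1.2 [116.19797879 104.03546794] [159.76793186  26.23141669]
1.1 [107.51642434 103.20494806] [151.75426204  26.29191839]
1.0 [ 99.43900508 103.08574791] [144.19800106  27.05306602]
0.9 [ 92.05514321 103.6525269 ] [137.18536586  28.48136374]
0.7 [ 79.63203282 106.69193645] [125.06252124  33.16126092]
```

View pics/scene3.png

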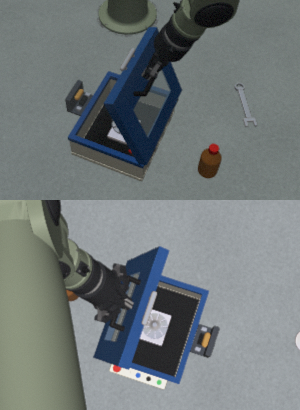

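```bash
python3 - <<'E'
from h import *
a=.4
bot.dwell(.6)
s=bot.get_state();print(s["t"],s["contact_force"].round(1),s["tcp_pos"],pushpose(.92,a))
cv2.imwrite("pics/scene4.png",cv2.resize(imaging.capture("scene")[90:290,200:400],None,fx=3,fy=3))
E
```

```text
12.9583 [-2.7 -1.   0.7] [536.33570565  79.8190296  252.2243696 ] [536.41502471  79.7691129  252.21671146]
```

View pics/scene4.png

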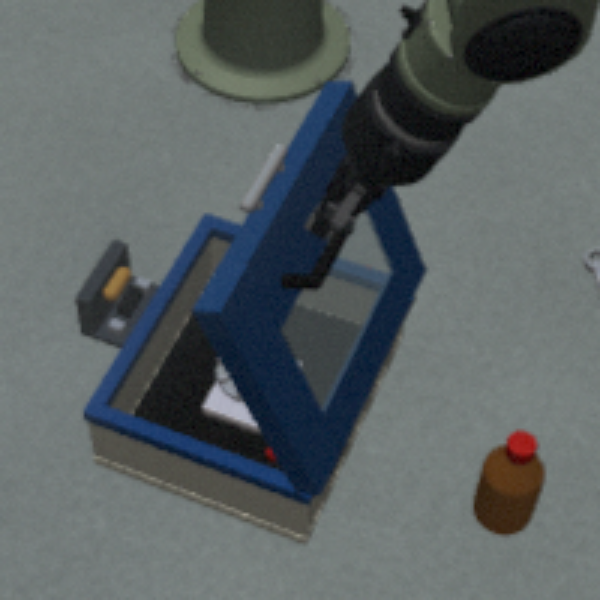

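```bash
python3 - <<'E'
from h import *
im=imaging.capture("scene");im2=imaging.capture("top")
s=bot.get_state();print(s["opening"],s["contact_force"],s["wrist_torque"])
p=s["tcp_pos"]
c=cv2.resize(im[130:210,270:350],None,fx=7,fy=7,interpolation=cv2.INTER_CUBIC)
q=lambda P,n,o,f:tuple(int(v) for v in (proj(n,P)-o+.5)*f)
for P,col in [(p,(0,0,255))]+[(hood(1.1,180,42,x),(0,255,0)) for x in (-55,55)]+[(hood(1.05,180,42,x),(255,255,0)) for x in (-55,55)]:
    cv2.circle(c,q(P,"scene",np.array([270,130]),7),4,col,2)
cv2.imwrite("pics/s5.png",c)
c=cv2.resize(im2[120:260,200:340],None,fx=4,fy=4,interpolation=cv2.INTER_CUBIC)
for P,col in [(p,(0,0,255))]+[(hood(1.1,180,42,x),(0,255,0)) for x in (-55,55)]+[(hood(1.05,180,42,x),(255,255,0)) for x in (-55,55)]:
    cv2.circle(c,q(P,"top",np.array([200,120]),4),4,col,2)
cv2.imwrite("pics/t5.png",c)
E
```

```text
-0.00022289041933737754 [-1.84067808 -1.529591    0.82462556] [ 0.09640728  0.21998427 -0.07507476]
```

View pics/s5.png

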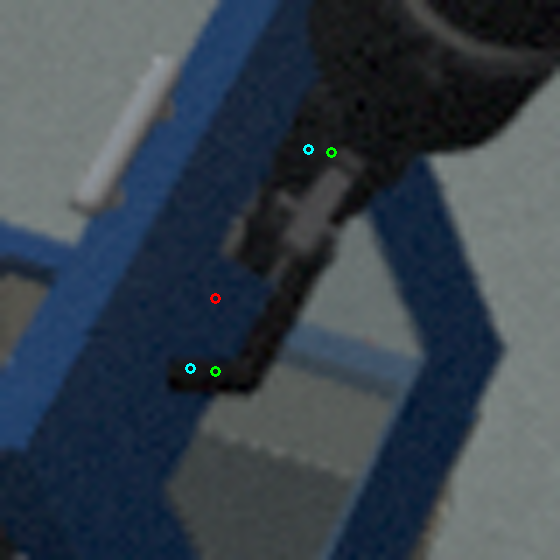

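View pics/t5.png

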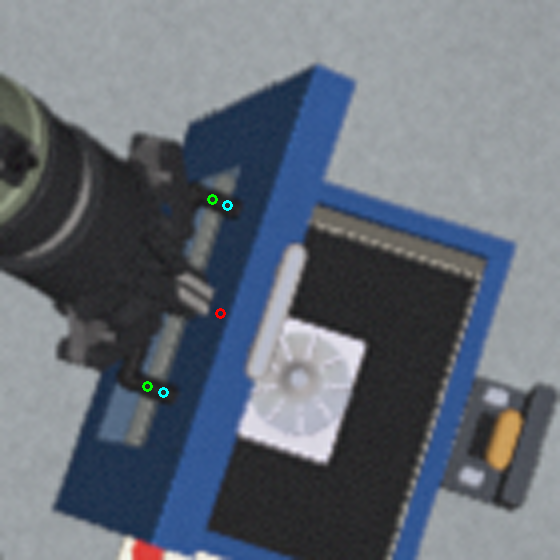

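```bash
python3 - <<'E'
from h import *
np.set_printoptions(precision=1,suppress=True)
def onx(n,px,x):
    p,d=ray(n,px);t=(x-(p-C)@ox)/(d@ox);P=p+t*d-C;return np.array([P@ox,P@oy,P[2]])
a=onx("scene",(305.2,184.4),55);b=onx("top",(231.,215.7),-55);print(a,b)
for v in(a,b):
    y,z=v[1]-HY,v[2]-104;R=np.hypot(y,z);print(R,"theta",np.arctan2(z,y)+0-0 , "th=",np.pi-np.arctan2(z,y)-0, "minus offset", np.pi-np.arctan2(z,y)+np.arctan2(42,180))
s=bot.get_state();P=s["tcp_pos"]-C;print("tcp own",P@ox,P@oy,P[2],s["t"])
for th in(1.1,1.2,1.3):print(th,HY-180*np.cos(th)+42*np.sin(th),104+180*np.sin(th)+42*np.cos(th))
E
```

```text
[ 55.   78.4 283. ] [-55.   82.5 250.4]
181.72429616379247 theta 1.7454761056436159 th= 1.3961165479461772 minus offset 1.6253484812231727
149.01349157510683 theta 1.7566973599518563 th= 1.3848952936379368 minus offset 1.6141272269149323
tcp own -0.06787137173602263 44.223566650668246 252.21682726410572 13.1083
1.1 65.78340726597636 283.46836191093263
1.2 83.92124580482226 286.986061162121
1.3 102.31965463509638 288.6754241773274
```

The bar sits at own (y ≈ 80, z ≈ 285), so θ ≈ 1.17. The finger line passes about 22 mm on the hood side of it. The fingers have slipped into the handle gap and are holding the hood up, which agrees with the force towards −y. I back out gently along the finger axis, part way, and lower to about 1.05 rad. Then I let go completely.

```bash
python3 - <<'E'
from h import *
np.set_printoptions(precision=1,suppress=True)
a=.4
d=-np.sin(a)*oy-np.cos(a)*oz
p=bot.get_state()["tcp_pos"]
r=bot.movel(p-d*18,max_speed=30,threshold=7);s=bot.get_state();print(r,s["t"],s["contact_force"])
p=s["tcp_pos"]
r=bot.movel(p-oy*22,max_speed=50,threshold=7);s=bot.get_state();print(r,s["t"],s["contact_force"])
im=imaging.capture("scene");im2=imaging.capture("top")
cv2.imwrite("pics/6.png",np.hstack([cv2.resize(im[120:260,210:350],None,fx=2.8,fy=2.8),cv2.resize(im2[120:260,200:340],None,fx=2.8,fy=2.8)]))
E
```

```text
False 13.8583 [-0.7  0.4  0.1]
False 14.4417 [-0.2  0.5  0.5]
```

View pics/6.png

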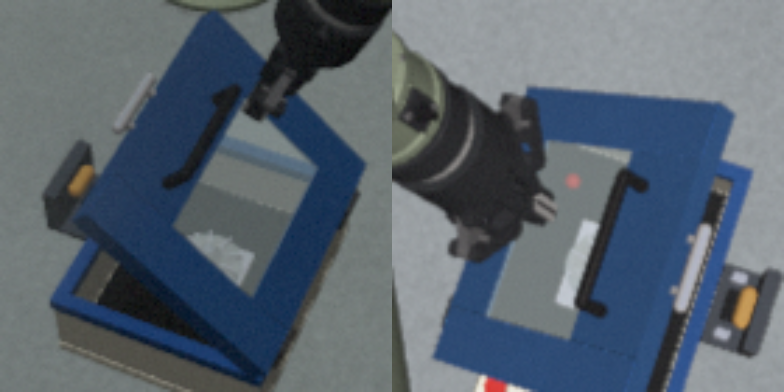

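The hood is free of the fingers and falling: the bar is at scene crop (205,135), the fingers at (265,95). I rise and wait for it to settle.

```bash
python3 - <<'E'
from h import *
np.set_printoptions(precision=1,suppress=True)
p=bot.get_state()["tcp_pos"]
bot.movel(p+[0,0,70],max_speed=100)
bot.dwell(1.5)
bot.move_ptp(W(0,-40,330),rot(0))
s=bot.get_state();print(s["t"],s["contact_force"])
im=imaging.capture("scene");im2=imaging.capture("top")
cv2.imwrite("pics/s7.png",im);cv2.imwrite("pics/t7.png",im2)
cv2.imwrite("pics/7.png",np.hstack([cv2.resize(im[110:270,200:360],None,fx=2.5,fy=2.5),cv2.resize(im2[120:280,200:360],None,fx=2.5,fy=2.5)]))
for th in (0,.08): print(th,[proj("scene",hood(th,180,48,x))-[200,110] for x in(-55,0,55)],[proj("top",hood(th,180,48,x))-[200,120] for x in(-55,0,55)],hood(th,180,48))
E
```

```text
17.375 [0.6 0.7 0.6]
0 [array([69.1, 59.1]), array([60.7, 73.1]), array([52. , 87.8])] [array([ 93.6, 119.4]), array([100.2,  98.6]), array([106.8,  78. ])] [500.7 -28.7 152. ]
0.08 [array([70.4, 56.3]), array([62. , 70.3]), array([53.2, 85.1])] [array([ 92.1, 118.5]), array([98.9, 97.3]), array([105.6,  76.5])] [502.1 -24.5 166.2]
```

View pics/7.png

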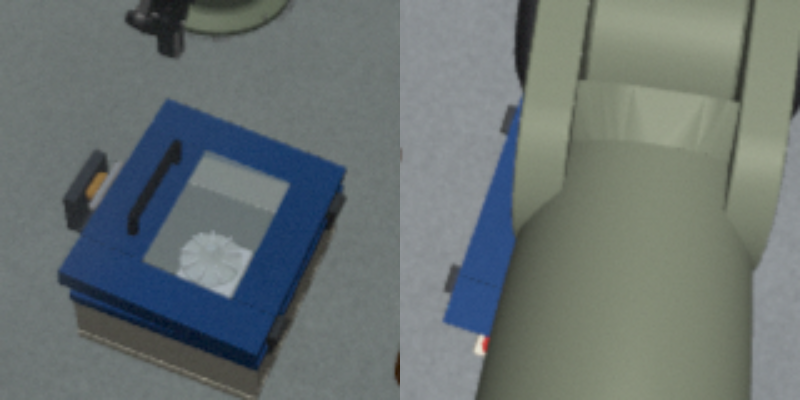

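```bash
python3 - <<'E'
from h import *
np.set_printoptions(precision=1,suppress=True)
im=cv2.imread("pics/s7.png")[150:215,240:290]
m=(im.max(2)<38).astype(np.uint8)
n,l,st,ce=cv2.connectedComponentsWithStats(m)
for i in range(1,n):
    if st[i,4]>25:
        print(st[i]+[240,150,0,0,0],ce[i]+[240,150])
        for z in (152,160,166):
            P=onz("scene",ce[i]+[240,150],z)-C;print(z,P@ox,P@oy)
print([ (180-0)*-np.cos(t)+110+42*np.sin(t) for t in(.0,.08)])
im=cv2.imread("pics/s7.png");cv2.imwrite("pics/s7z.png",cv2.resize(im[135:225,215:290],None,fx=7,fy=6.5,interpolation=cv2.INTER_CUBIC))
E
```

```text
[np.float64(-70.0), np.float64(-66.06788998776624)]
```

View pics/s7z.png

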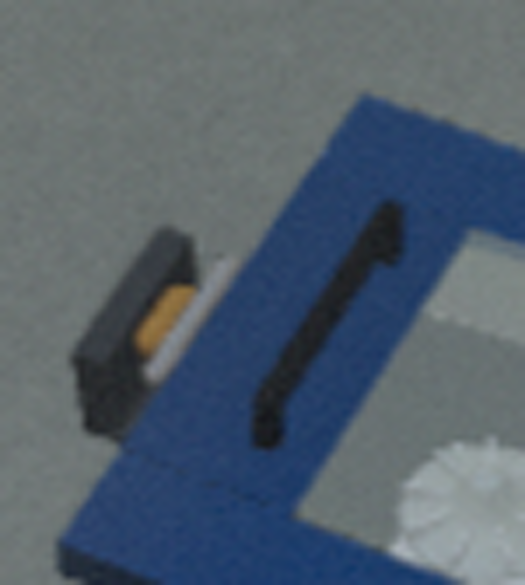

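```bash
python3 - <<'E'
from h import *
np.set_printoptions(precision=1,suppress=True)
print(proj("scene",hood(.08,180,42)),proj("scene",hood(.0,180,42)))
for z in (150,160):
    P=onz("scene",(261.6,181.5),z)-C;print(z,P@ox,P@oy)
print(solve_ik(W(0,-68,185),rot(0)),bot.get_state()["tcp_pos"])
E
```

```text
[261.9 181.7] [260.8 184.5]
150 -7.565545713346936 -71.01057010970813
160 -0.37436413036283134 -67.17597037621563
[-0.2  0.2 -0.3  1.   0.   1.7] [510.3   0.3 330.1]
```

```bash
python3 - <<'E'
from h import *
np.set_printoptions(precision=2,suppress=True)
bot.movel(W(0,-67,190),rot=rot(0),max_speed=120)
bot.dwell(.2)
f=[]
for i in range(8): bot.dwell(.02); f.append(bot.get_state()["contact_force"])
f=np.array(f);f0=f.mean(0);print(f0,f.std(0));np.save("f0.npy",f0)
r=bot.movel(W(0,-67,156),max_speed=20,threshold=3);s=bot.get_state()
print(r,s["t"],s["tcp_pos"],s["contact_force"]-f0)
p=s["tcp_pos"].copy()
for i in range(4):
    p[2]-=.5;bot.movel(p,max_speed=10);s=bot.get_state();print(s["t"],p[2],s["tcp_pos"][2],s["contact_force"]-f0)
E
```

```text
[ 0.07 -0.08 -0.03] [0.6  0.42 0.29]
False 21.0 [501.75 -25.87 156.11] [-0.11 -0.42 -0.7 ]
21.25 155.60798233835294 155.61429737277382 [-0.16 -0.2   0.31]
21.5 155.10798233835294 155.05139280978062 [ 0.92 -0.42 -0.69]
21.75 154.60798233835294 154.55929842963113 [-0.12  0.44  0.16]
22.0 154.10798233835294 154.0676692722213 [ 0.24 -0.01  0.23]
```

No contact by z=154, though it was expected near 166. I look before going further.

```bash
python3 - <<'E'
from h import *
im=imaging.capture("scene");cv2.imwrite("pics/s8.png",im)
p=bot.get_state()["tcp_pos"];print(p,proj("scene",p),(p-C)@ox,(p-C)@oy)
c=cv2.resize(im[120:210,215:290],None,fx=7,fy=6.5,interpolation=cv2.INTER_CUBIC)
cv2.imwrite("pics/s8z.png",c)
E
```

```text
[501.73076868 -25.87670409 154.09331047] [261.67231725 182.9984059 ] 0.08673003572103145 -67.00925263129494
```

View pics/s8z.png

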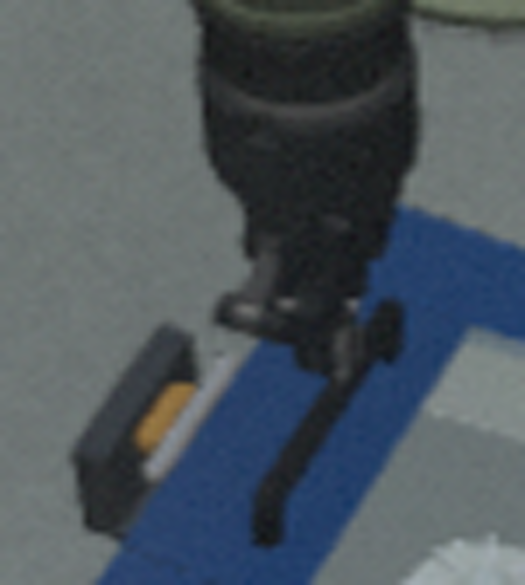

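The tip shows about 13–15 mm short of the nominal TCP, at crop (335,375) against a computed (327,410). That also explains how it slid into the handle gap earlier. It is right above the bar, so I keep descending by feel.

```bash
python3 - <<'E'
from h import *
np.set_printoptions(precision=2,suppress=True)
f0=np.load("f0.npy")
r=bot.movel(W(0,-67,140),max_speed=15,threshold=2.5);s=bot.get_state()
print(r,s["t"],s["tcp_pos"],s["contact_force"]-f0)
E
```

```text
False 23.1417 [501.74 -25.86 140.09] [-0.25 -0.48  0.31]
```

```bash
python3 - <<'E'
from h import *
im=imaging.capture("scene");cv2.imwrite("pics/s9.png",im)
c=cv2.resize(im[110:230,200:310],None,fx=6,fy=5,interpolation=cv2.INTER_CUBIC)
cv2.imwrite("pics/s9z.png",c)
E
```

```text
(no output)
```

View pics/s9z.png

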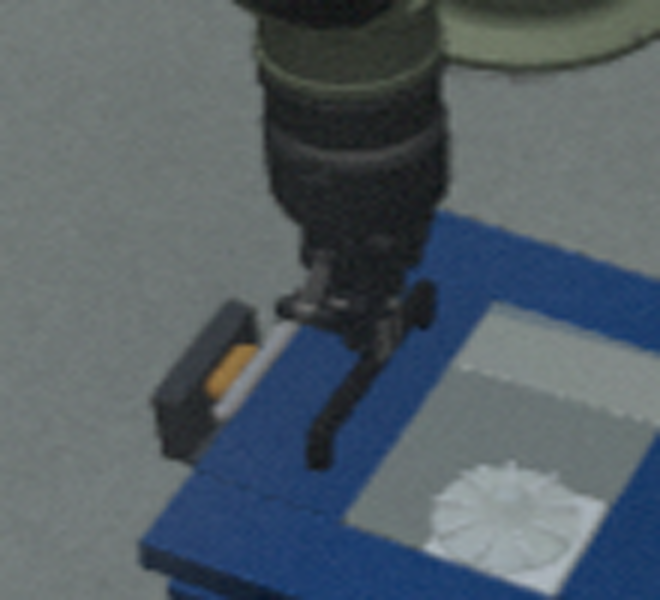

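```bash
python3 - <<'E'
from h import *
np.set_printoptions(precision=2,suppress=True)
f0=np.load("f0.npy")
r=bot.movel(W(0,-67,130),max_speed=10,threshold=2.5);s=bot.get_state()
print(r,s["t"],s["tcp_pos"],s["contact_force"]-f0)
im=imaging.capture("scene");im2=imaging.capture("top")
c=cv2.resize(im[110:230,200:310],None,fx=6,fy=5,interpolation=cv2.INTER_CUBIC)
cv2.imwrite("pics/s10z.png",c)
E
```

```text
True 23.7667 [501.64 -25.91 135.41] [0.02 0.53 2.62]
```

View pics/s10z.png

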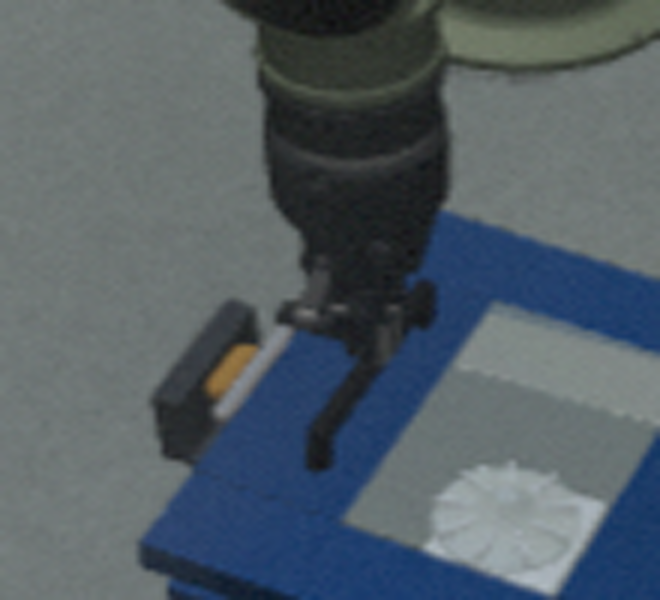

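Contact is at nominal z=135.4 with Fz ≈ 2.6 N. The picture shows the fingertip on top of the bar at (372,357), with blue hood visible on both sides of the bar, so it isn't resting on the hood's face. I press in small steps.

```bash
cat > press.py <<'E'
from h import *
import sys
f0=np.load("f0.npy")
def rd(n=3):
    v=[]
    for i in range(n):
        bot.dwell(.01);v.append(bot.get_state()["contact_force"][2]-f0[2])
    return np.mean(v),np.max(v)
E
python3 - <<'E'
from press import *
p=bot.get_state()["tcp_pos"].copy()
z0=p[2];peak=0
for i in range(40):
    p[2]-=.6
    bot.movel(p,max_speed=12);f,m=rd(2);s=bot.get_state()
    print(round(s["t"],2),round(p[2],2),round(s["tcp_pos"][2],2),round(f,2),round(m,2))
    if f>12 : break
    if peak>5 and f<peak-3: print("drop");break
    peak=max(peak,f)
E
```

```text
24.13 134.8 135.29 6.85 6.9
24.4 134.2 134.8 7.97 8.36
24.67 133.6 134.21 8.52 8.64
24.93 133.0 133.54 7.7 8.56
25.2 132.4 132.82 7.09 7.09
25.47 131.8 132.07 6.35 6.48
25.73 131.2 131.33 5.04 5.11
drop
```

```bash
python3 - <<'E'
from press import *
p=bot.get_state()["tcp_pos"].copy(); p[2]=131.2
for i in range(40):
    p[2]-=.5
    bot.movel(p,max_speed=12);f,m=rd(2);s=bot.get_state()
    print(round(s["t"],2),round(p[2],2),round(s["tcp_pos"][2],2),round(f,2),round(m,2))
    if f>9 : break
im=imaging.capture("scene")
cv2.imwrite("pics/s11z.png",cv2.resize(im[110:230,200:310],None,fx=6,fy=5,interpolation=cv2.INTER_CUBIC))
E
```

```text
26.0 130.7 130.61 3.97 4.29
26.27 130.2 130.02 1.41 1.59
26.53 129.7 129.48 0.98 1.51
26.8 129.2 128.96 0.66 1.06
27.07 128.7 128.6 -0.23 0.47
27.33 128.2 128.17 -0.07 0.21
27.6 127.7 127.65 -0.86 -0.75
27.87 127.2 127.16 0.33 0.42
28.13 126.7 126.68 0.19 0.21
28.4 126.2 126.16 0.41 1.05
28.67 125.7 125.65 -0.36 0.25
28.93 125.2 125.18 0.26 0.92
29.2 124.7 124.68 0.43 0.61
29.47 124.2 124.16 -0.38 -0.17
29.73 123.7 123.69 0.32 0.34
30.0 123.2 123.18 0.18 0.38
30.27 122.7 122.66 -0.11 0.28
30.53 122.2 122.19 0.19 0.26
30.8 121.7 121.76 0.65 0.84
31.07 121.2 121.27 1.92 2.1
31.33 120.7 120.74 2.35 2.8
31.6 120.2 120.26 3.2 3.89
31.87 119.7 119.75 3.06 3.52
32.13 119.2 119.24 3.66 3.86
32.4 118.7 118.76 4.38 4.43
32.67 118.2 118.28 4.93 5.43
32.93 117.7 117.83 4.91 5.05
33.2 117.2 117.68 8.12 8.4
33.47 116.7 117.57 11.46 11.79
```

View pics/s11z.png

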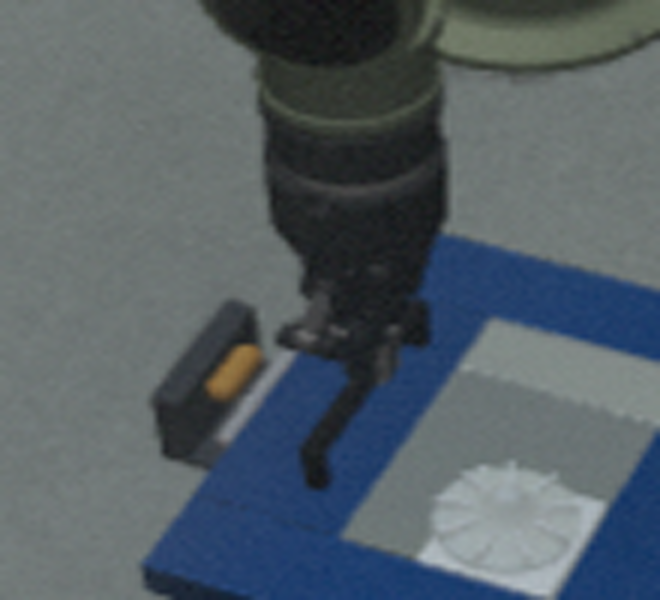

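The roller was passed (peak 8.6 N), then the pad took 1–5 N, then the force rose steeply at z≈117.7: the seat. The striker now sits below the brass roller. I bring it to 15 N and hold.

```bash
python3 - <<'E'
from press import *
s=bot.get_state();p=s["tcp_pos"].copy(); p[2]=116.7
f,_=rd(4);print(f)
for i in range(4):
    dz=np.clip((15.2-f)/7,-.3,.3)
    if abs(15.2-f)<.6: break
    p[2]-=dz;bot.movel(p,max_speed=8);f,m=rd(4);s=bot.get_state();print(round(s["t"],2),round(p[2],2),round(s["tcp_pos"][2],2),round(f,2))
for i in range(18):
    bot.dwell(.1);s=bot.get_state();print(round(s["t"],2),(s["contact_force"]-f0).round(1))
E
```

```text
11.701215427952679
33.83 116.4 117.54 14.2
34.12 116.26 117.51 15.11
34.22 [-5.3 -1.5 15. ]
34.32 [-4.4 -2.5 14.8]
34.42 [-4.6 -1.1 15.1]
34.52 [-5.4 -2.2 15.4]
34.62 [-4.1 -2.3 15.1]
34.72 [-4.2 -3.1 14.6]
34.82 [-5.2 -3.5 15.3]
34.92 [-5.3 -2.2 15.2]
35.02 [-5.7 -2.2 16.4]
35.12 [-5.  -1.3 14.6]
35.22 [-5.3 -2.1 15.6]
35.32 [-4.7 -2.3 15.6]
35.42 [-5.2 -2.6 15.2]
35.52 [-5.4 -2.  15.2]
35.62 [-4.7 -2.5 14.4]
35.72 [-4.9 -2.9 15. ]
35.82 [-5.3 -1.9 15. ]
35.92 [-6.1 -1.7 14.9]
```

```bash
python3 - <<'E'
from press import *
p=bot.get_state()["tcp_pos"].copy(); p[2]=116.3
bot.movel(p+[0,0,8],max_speed=12)
bot.movel(p+[0,0,160],max_speed=100)
bot.move_ptp([330,-150,420],rot(0))
bot.dwell(.5)
s=bot.get_state();print(s["t"],s["contact_force"]-f0)
im=imaging.capture("scene");im2=imaging.capture("top")
cv2.imwrite("pics/s12.png",im)
cv2.imwrite("pics/12.png",np.hstack([cv2.resize(im[130:230,200:320],None,fx=6.5,fy=5.8,interpolation=cv2.INTER_CUBIC)]))
cv2.imwrite("pics/t12.png",im2)
E
```

```text
39.9 [ 0.18505299 -0.26164155 -0.62167627]
```

View pics/12.png

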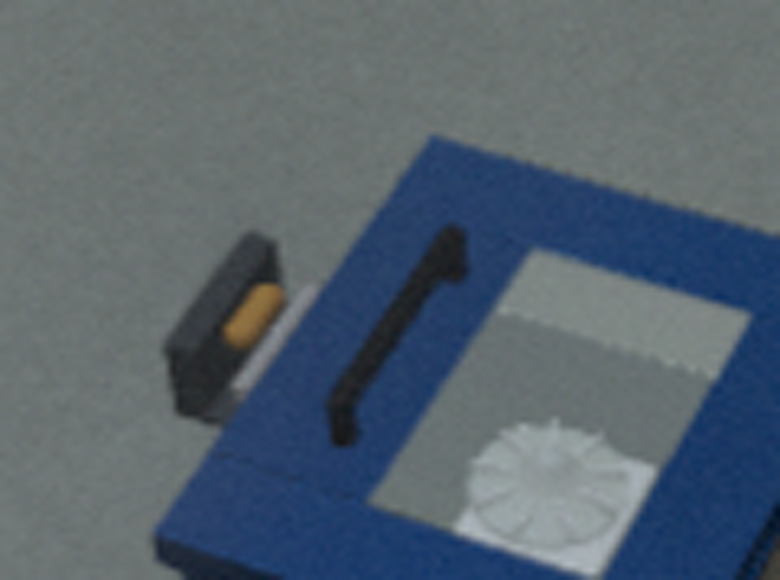

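View pics/s12.png

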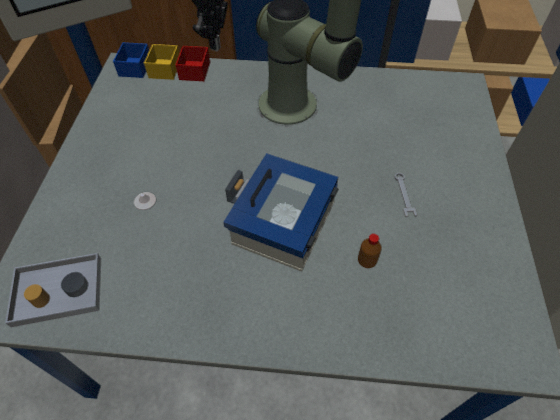

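At rest, the bar's middle is at px (260.7,184.3), where θ=0 predicts (260.8,184.5). The striker is below the roller, and the bottle, spanner and wheel sit where they started. I hand in.

```bash
python3 - <<'E'
from bench import bot
bot.sign_off();print(bot.get_state()["t"])
E
```

```text
the job is handed in; nothing more can be done
the job is handed in; nothing more can be done
```

The hood is shut under the roller catch, and I signed the job off at about 40 s with the arm clear of everything. The hood went past upright, swung down under its own weight onto the roller, and I then pressed it home on the handle.

- **Pressing:** the roller gave way at about 8.6 N and the soft pad took 1 to 5 N. The hard seat showed as a steep rise, with the fingertip about 18 mm below first contact.
- **Hold on the seat:** 14.4 to 16.4 N downward for 1.7 s, with a sideways force of about 5 N. The total was at most about 17.4 N, under your 20 N limit.
- **Last checks:** after letting go, the hood rests at about 0 rad with the striker below the roller. In the last picture the wheel, oil bottle and spanner are where they were at the start.

**What did not go as planned:**
- **Fingers in the handle gap:** the shut fingertips end about 30 mm short of the stated TCP. During the push they slipped over the bar into the handle gap, so the hood hung on them at about 1.17 rad for roughly a second, with 2 to 3 N on the fingers. I backed them out gently, and it then fell freely from there.
- **Late contact:** for the same reason, contact with the handle came about 30 mm lower than computed. I checked with pictures before pressing.

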